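Clear the tray off the plate rack and put the tall plate on the viewing stand

TASK

Someone parked a carry tray on top of the slotted plate rack. Lift it off, keep it level and set it down in the middle of the dark mat; then slide the taller of the two white glass plates up out of its slot and set it gently on the viewing stand, its lower edge on the ledge behind the lip, midway along it, and its back lying against the sloping backrest, the same way up as it stood in the rack. The ledge may be clamped at any height: let go only when the plate rests on it, and do not press hard. Leave the shorter plate in its slot and everything else on the bench where it is.

Things in the scene. Friction and masses are not known exactly. Their poses are not given: they have to be found in the camera images.
- rack: Grey slotted plate rack fixed to the bench, 150 (x) x 132 (y) x 150 mm high; origin under its centre, z up. Base 12 mm thick. Side cheeks at y +-54 to 66 mm with top rails along x, tops at z 150 mm; open above and at both x ends. Two slots, 64 mm apart in x, hold plates leaning 25 degrees from vertical, top towards rack -x.
- slot (a point): Foot of one slot (plate origin there): rack x 0, y 0, z 13 mm, rack axes; the other slot's foot is at rack x +64 mm. A slot is a pair of grooves in the cheeks, 10 mm wide, gripping 8 mm of each side edge of the plate and reaching 95 mm up the slope, so a plate leaves only along the slope.
- tall_plate: White coated glass plate, 6 mm thick (own x), 100 mm wide (own y), 140 mm long (own z), about 0.2 kg, in either slot of the rack. Origin at the middle of its lower edge, z along the plate to its upper edge, which in the rack is 9 mm lower than the rail tops.
- short_plate: The same kind of plate but 105 mm long, in the other slot; it stays there.
- tray: White carry tray, 110 (x) x 150 (y) mm, rim 22 mm high, about 0.3 kg, four capped pots fixed in its corners (tops 38 mm up). Parked loose across the rack's top rails, covering the slots. Origin under its centre, z up.
- tray_grip (a point): Middle of the tray's grip bar, 60 mm above the tray's underside; tray axes. The bar runs along y: 110 mm long, 14 mm wide (x), 16 mm deep (z 52 to 68 mm), on a post at each end (y +-50 mm), free below in between.
- mat: Dark rubber mat fixed to the bench, 190 (x) x 200 (y) x 4 mm; origin under its centre, its top 4 mm higher. It lies left or right of the rack, the stand on the other side.
- stand: Aluminium viewing stand fixed to the bench; origin under its centre, z up. Foot slab 130 (x) x 150 (y) x 12 mm. Backrest 140 mm wide, 95 mm long up the slope, leaning 38 degrees from vertical, top towards stand -x; its supporting face looks to +x and up. A clamped ledge juts from that face, square to it, 140 mm wide, 12 mm deep in front of the face, ending in a lip 10 mm high.
- stand_foot (a point): Line where the backrest's supporting face meets the slab: stand x +25, y 0, z 12 mm; stand axes. The ledge's top lies 16 to 47 mm up the slope from here, clamped at a different height each time that is not measured: feel for it (or see it). It is a dark rubber cushion that yields along the slope, 1 mm per 1.5 N, for up to 8 mm, without bounce.
- beaker: clear open beaker, 72 mm wide, 85 mm tall, loose on the bench just beyond the stand (origin at its underside); a bystander.
- jar: screw-top jar, 60 mm wide, 75 mm tall, loose on the bench just beyond the mat (origin at its underside); a bystander.
- bottle: small closed bottle, 52 mm wide, 120 mm tall, loose on the bench just beyond the rack (origin at its underside); a bystander.
- meter: white handheld meter lying on the bench, 110 x 60 x 22 mm (origin at its underside); a bystander.
- cup: open white cup, 64 mm wide, 70 mm tall, between robot and rack, to the left (origin at its underside); a bystander.
- spoon: white sampling spoon lying on the bench, 150 mm long (origin at its underside); a bystander.
Not all that is in view belongs to the job. What is shaped like the tray but yellow is not meant. Leave any orange look-alike of the rack alone.

How it is judged (in metres and radians):
On the way, in this order (a step that is already met when the one before it is completed fails the run):
1. the tray stands level and released on the mat, while the tall plate is still down in its slot (horizontal distance between tray and mat below 0.06 m and z of tray in the frame of mat below 0.012 m and angle between tray's own z axis and vertical below 0.1 rad and contact force between the fingers and tray below 0.1 N and z of tall_plate in the frame of rack below 0.03 m), for 0.2 s.
2. the tall plate is drawn up out of its slot (z of tall_plate in the frame of rack above 0.09 m), for 0.1 s.
At the end, for the whole second after the job is handed in: Tray level, still, within 60 mm of the mat's centre. Tall plate at rest on the stand: its lower edge at stand x -8 to 30, z 17 to 58, y within 30 mm, leaning 0.54 to 0.81 rad, square within 0.15 rad. Short plate moved under 20 mm, bystanders under 30 mm (horizontal distance between tray and mat below 0.06 m and z of tray in the frame of mat below 0.012 m and angle between tray's own z axis and vertical below 0.1 rad and contact force between the fingers and tray below 0.1 N and linear speed of each of tray, tall_plate below 0.02 m/s and x of tall_plate in the frame of stand between -0.008 and 0.03 m and y of tall_plate in the frame of stand between -0.03 and 0.03 m and z of tall_plate in the frame of stand between 0.017 and 0.058 m and contact force between tall_plate and stand above 0.3 N and angle between tall_plate's own z axis and vertical between 0.54 and 0.81 rad and angle between the y axis of tall_plate and the y axis of stand, either way round below 0.15 rad and distance of short_plate from where it was at the start of the episode below 0.02 m and distance of each of beaker, jar, bottle, meter, cup, spoon from where it was at the start of the episode below 0.03 m); the robot touches nothing.
It fails at once if the carry tray is tipped by more than 0.4 rad (angle between tray's own z axis and vertical above 0.4 rad).
It fails at once if the tall plate is knocked or pressed on the stand with more than 30 N (contact force between tall_plate and stand above 30 N).
It fails at once if the tall plate is let fall: it moves faster than 0.3 m/s with no finger on it (linear speed of tall_plate above 0.3 m/s and contact force between the fingers and tall_plate below 0.1 N).
It fails at once if the short plate is lifted or shifted by more than 20 mm (distance of short_plate from where it was at the start of the episode above 0.02 m).
It fails at once if a bystander is moved by more than 30 mm (distance of any of beaker, jar, bottle, meter, cup, spoon from where it was at the start of the episode above 0.03 m).
It also fails if it takes over 53 s, if anything falls off the work surface, if the arm or the gripper's body presses on something with over 40 N, if the wrist force passes 120 N, or if a joint passes its speed limit or range.

ROBOT

A 6-joint arm with a two-finger parallel gripper is mounted at the origin on the work surface. World frame = base frame: x ahead of the robot, y to its left, z up, the work surface at z = 0. Lengths are in m, angles in degrees, forces in N, time in s.
With the tool pointing down it reaches from about 0.25 to 0.725 m from the base axis. Payload 9.7 kg.
Tool frame: the origin (TCP) lies on the centre line of the jaws, within the pads' length; the fingertips stand 14 mm ahead of it and the grasp point (between the pads) lies 5 mm behind it; z points along the fingers, y is the line along which they close (so a half turn about z gives the same grasp; the last joint's range is limited). The gripper opens to 85 mm and grips with 20 to 120 N. Pads are 22 mm wide; open, the fingers measure 114 mm over their backs; the gripper's body (76 mm by 85 mm) begins 54 mm behind the grasp point. The pads swing forward as they close: fully open they stand 13 mm farther back than shut.
Start: joints at [-73.109, 4.979, 10.078, 95.1, 0, 90], TCP at [0.16, -0.526, 0.213] pointing down, gripper open.
Joint ranges: [-179.16, 179.16], [-48.56, 103.87], [-65.8, 70.77], [-126.05, 130.52], [-82.76, 87.17], [-180, 180]. Speed limits (degrees/s): [127.2, 127.2, 147.25, 180, 180, 180].

INTERFACE

Orientations are given as [roll, pitch, yaw] about the fixed x, y, z axes, in that order (R = Rz(yaw) Ry(pitch) Rx(roll)).
In Python, from workcell import bot, camera, get_calibration, ticket gives the robot as it stands. The module is installed in compiled form; this text tells all that it offers.
- The arm moves only by the tool send_rows, never from a script. Its arguments are lists of equal length, an entry for each row: "linear": the shift along the tool's x, y, z in m, a list of three; "twist": the turn, a rotation vector about the tool's x, y, z in units of 10 degrees (1.0 is 10 degrees), a list of three; "gripper": the opening in per cent of the stroke, from 0 (shut) to 100 (fully open). In form: {"linear": [[x, y, z], ...], "twist": [[wx, wy, wz], ...], "gripper": [gripper, ...]}. A call has 1 to 8 rows; each row shifts and turns the commanded pose from where the row before left it, along the tool's axes as they then stand; what a row does not reach is not made up. A row lasts 1/8 s, in which the tool goes at most 62.5 mm and 10.7 degrees, less where a joint would pass 70% of its speed; a pose out of reach is approached as far as the arm can. A call with a gripper value outside its range is refused whole. The fingers move at their own pace and stop on an object; "grip_force" is the grip in N (left out, the last holds). Time passes only in rows, so rows that do not move let the fingers close. It gives the time, the measured TCP pose, the force, the opening and the grip force at its end, in the units of the state.
- bot.get_obs(): the state, without advancing time (a new reading comes with each control period).
- camera(name): name is "scene" or "top" or "wrist"; returns the picture (420x560x3 uint8, red, green, blue); there is no depth.
- get_calibration(name): a dict with "fx", "fy", "cx", "cy" (pixels), "origin" and "orientation" of the camera in the world; the wrist camera has in their place "hand_eye" (4x4, takes a point from camera to tool coordinates, whose origin is the TCP and whose axes are the flange's). Camera axes: x right, y down, z forward; pixel columns grow to the right and rows downward; lengths in m; the calibration is good to about 2 mm. A picture is of the moment at which its call begins: read the wrist's pose just before it. get_calibration takes no time and is no camera call.
- ticket.job_done(): hands the job in; it is judged then, once.
The state is a dict: "time": time; "q": joint angles; "qd": joint speeds; "joint_efforts": joint torques, N m; "ee_pos": TCP position; "tcp_rot": TCP orientation; "wrist_force": force on the tool from outside, world axes, zero at the start; "torque": the same for the moment, N m; "opening": finger opening in m; "grasp_force": force on a finger pad.
Only numpy, scipy, OpenCV 4.12 (cv2) and the standard library are available. Lean on these libraries where they do the work, as an engineer would, in place of code of your own. Each camera call takes 0.05 s, during which the arm holds its last target. There are 200 camera calls.

## Working session

There is one attempt and no reset: what is moved stays moved. The work goes in short steps, Python scripts to look and compute and a tool call to move; the robot and the scene stay as the last step left them, time stands still between calls to the robot, and variables do not carry over. Pictures are saved under pics/ and viewed, at most 10 in all, crops included, and the job is handed in when it is done.

Besides the shell and the picture viewer there is one more tool, called as a command line: name --argument value ..., lists and objects as JSON in quotes. send_rows: Moves the arm, as the interface text tells. Its arguments: {"type":"object","properties":{"linear":{"type":"array"},"twist":{"type":"array"},"gripper":{"type":"array"},"grip_force":{"type":"number"}},"required":["linear","twist","gripper"]}

```bash
mkdir -p pics
python3 - <<'E'
from workcell import bot,camera,get_calibration
import cv2,numpy as np
print({k:np.round(v,3).tolist() for k,v in bot.get_obs().items()})
for n in("scene","top","wrist"):
    print(n,{k:np.round(v,4).tolist() for k,v in get_calibration(n).items()})
    if n!="wrist": cv2.imwrite(f"pics/{n}0.png",camera(n)[:,:,::-1])
E
```

```text
{'time': 0.0, 'q': [-73.11, 5.009, 10.034, 95.101, -0.001, 89.999], 'qd': [0.066, -0.059, 0.129, 0.012, 0.009, -0.005], 'joint_efforts': [-0.0, -52.039, 46.481, 0.016, -0.0, -0.0], 'ee_pos': [0.16, -0.526, 0.212], 'tcp_rot': [-179.924, 0.001, 16.891], 'wrist_force': [-1.195, 0.657, -0.082], 'torque': [0.013, -0.021, -0.03], 'grasp_force': 0.0, 'opening': 0.086}
scene {'fx': 436.9535, 'fy': 436.9535, 'cx': 273.3839, 'cy': 206.8831, 'origin': [1.3314, -0.2377, 0.7116], 'orientation': [-123.5094, -0.0669, 74.9344]}
top {'fx': 480.9324, 'fy': 480.9324, 'cx': 273.5483, 'cy': 211.6304, 'origin': [0.4016, 0.0051, 1.2701], 'orientation': [-176.7817, -0.443, -90.2911]}
wrist {'fx': 368.7423, 'fy': 368.7423, 'cx': 272.7725, 'cy': 209.3588, 'hand_eye': [[-0.0007, -0.9549, -0.2971, 0.0757], [1.0, -0.0006, -0.0004, 0.0004], [0.0002, -0.2971, 0.9549, -0.1607], [0.0, 0.0, 0.0, 1.0]]}
```

View pics/top0.png

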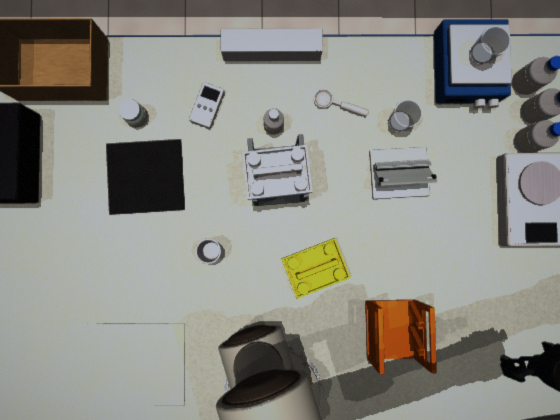

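View pics/scene0.png

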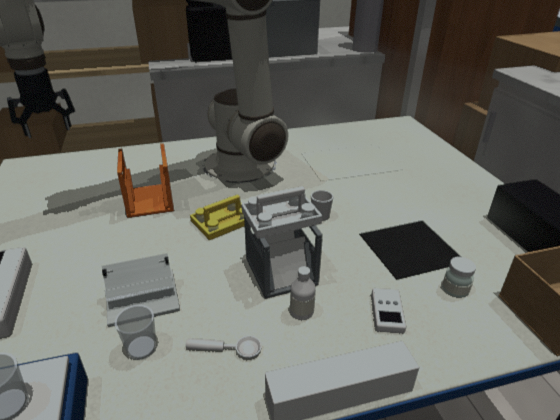

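The top view shows the rack with the white tray on it at (278,173), the mat at (146,177), the stand at (402,174) and the cup at (209,250). The bottle is at (273,120), the meter at (207,105), the jar at (134,112), the beaker at (404,117) and the spoon at (340,102).

What could be mistaken for the tray or rack:
- **Tray:** white at (278,173), which I choose; yellow at (316,268), which is the decoy.
- **Rack:** grey at (278,173), which I choose; orange at (400,335), which is the decoy.

Next is a close crop to check the choice.

```bash
cat > h.py <<'E'
import numpy as np,cv2
from scipy.spatial.transform import Rotation as R
from workcell import bot,camera,get_calibration
def cam(n,obs=None):
    c=get_calibration(n)
    if n=="wrist":
        o=obs or bot.get_obs(); T=np.eye(4); T[:3,:3]=R.from_euler('xyz',o['tcp_rot'],degrees=True).as_matrix(); T[:3,3]=o['ee_pos']
        M=T@np.array(c['hand_eye']); Rm,t=M[:3,:3],M[:3,3]
    else: Rm=R.from_euler('xyz',c['orientation'],degrees=True).as_matrix(); t=np.array(c['origin'])
    return c,Rm,t
def ray(C,u,v):
    c,Rm,t=C; d=Rm@np.array([(u-c['cx'])/c['fx'],(v-c['cy'])/c['fy'],1.]); return t,d/np.linalg.norm(d)
def onz(C,u,v,z):
    t,d=ray(C,u,v); return t+d*(z-t[2])/d[2]
def proj(C,p):
    c,Rm,t=C; q=Rm.T@(np.array(p)-t); return np.array([c['fx']*q[0]/q[2]+c['cx'],c['fy']*q[1]/q[2]+c['cy']])
def tri(C1,p1,C2,p2):
    a,d=ray(C1,*p1); b,e=ray(C2,*p2)
    s=np.linalg.lstsq(np.c_[d,-e],b-a,rcond=None)[0]; x,y=a+s[0]*d,b+s[1]*e
    return (x+y)/2,np.linalg.norm(x-y)
E
python3 - <<'E'
from h import *
t=cv2.imread("pics/top0.png"); s=cv2.imread("pics/scene0.png")
f=lambda im,x,y,w,h:cv2.resize(im[y:y+h,x:x+w],(400,300),interpolation=cv2.INTER_CUBIC)
m=np.vstack([np.hstack([f(t,228,130,100,75),f(t,352,130,100,75)]),np.hstack([f(s,225,180,160,120),f(s,90,240,120,90)])])
cv2.imwrite("pics/mos.png",m)
C=cam("top")
g=cv2.cvtColor(t,cv2.COLOR_BGR2GRAY)
k=(g<60).astype(np.uint8); k[:,:60]=0;k[:, 215:]=0;k[:110]=0;k[230:]=0
c=max(cv2.findContours(k,0,2)[0],key=cv2.contourArea)
bx=cv2.boxPoints(cv2.minAreaRect(c)); P=np.array([onz(C,*p,.004) for p in bx]);print("mat",P.round(3).tolist(),P.mean(0).round(3))
print("sides",np.linalg.norm(np.diff(P,axis=0),axis=1))
E
```

```text
mat [[0.656, 0.44, 0.004], [0.667, 0.241, 0.004], [0.479, 0.23, 0.004], [0.469, 0.427, 0.004]] [0.568 0.334 0.004]
sides [0.19928747 0.18824341 0.19766225]
```

View pics/mos.png

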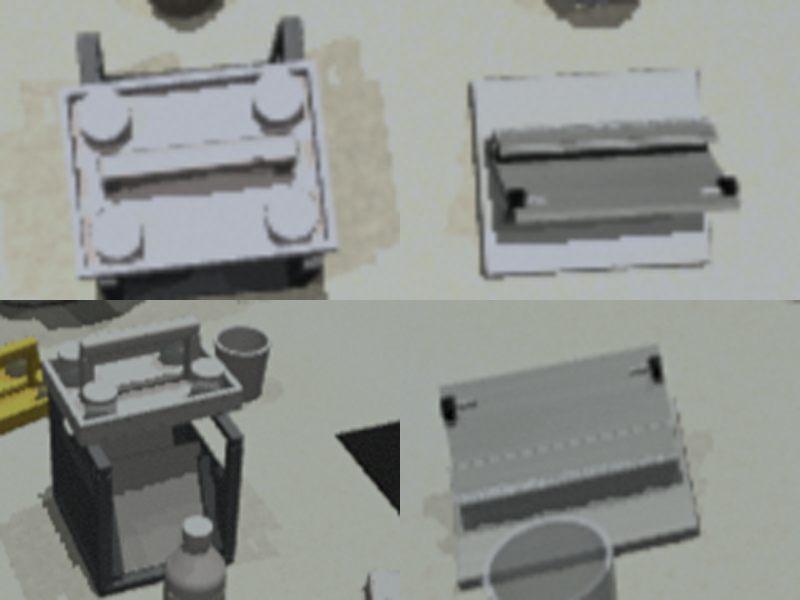

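The close crop confirms the choice: a white tray with four pots and a bar on the grey rack. The bar's top runs from about (253,171) to (302,167). The stand's lip faces +x, away from the robot, and its backrest top points towards the robot.

Run:
```python
from h import *
C=cam("top"); S=cam("scene")
a=lambda x,y:(228+x/4-.4,130+y/4-.4); b=lambda x,y:(352+(x-400)/4-.4,130+y/4-.4)
def quad(f,pts,z,n):
    P=np.array([onz(C,*f(*p),z) for p in pts]); d=np.roll(P,-1,0)-P
    print(n,P[:,:2].round(3).tolist(),"c",P.mean(0).round(4),"len",np.linalg.norm(d,axis=1).round(3),"ang",np.degrees(np.arctan2(d[:,1],d[:,0])).round(1))
quad(a,[(62,92),(317,65),(337,247),(78,277)],.172,"tray rim")
quad(a,[(100,155),(297,140),(297,160),(103,178)],.218,"bar")
quad(b,[(472,85),(698,70),(710,265),(487,275)],.012,"slab")
quad(a,[(88,33),(293,17)],.15,"rail ends")
sc=lambda x,y:(225+x*.4,180+(y-300)*.4)
print("bar tri",tri(C,a(100,155),S,sc(195,322)),tri(C,a(297,140),S,sc(82,352)))
```

```text
tray rim [[0.6, 0.066], [0.615, -0.081], [0.51, -0.092], [0.493, 0.057]] c [ 0.5543 -0.0127  0.172 ] len [0.148 0.106 0.149 0.107] ang [ -84.1 -174.3   96.4    4.8]
bar [[0.556, 0.042], [0.564, -0.066], [0.553, -0.066], [0.544, 0.041]] c [ 0.5544 -0.0124  0.218 ] len [0.109 0.011 0.107 0.013] ang [-85.8 179.5  95.1   7.2]
slab [[0.632, -0.26], [0.641, -0.41], [0.512, -0.415], [0.506, -0.267]] c [ 0.5729 -0.3378  0.012 ] len [0.15  0.13  0.147 0.126] ang [ -86.4 -177.8   92.3    3.6]
rail ends [[0.639, 0.052], [0.648, -0.069]] c [ 0.6432 -0.0088  0.15  ] len [0.121 0.121] ang [-85.7  94.3]
bar tri (array([0.55617605, 0.04065431, 0.21572334]), np.float64(0.0035890741341864795)) (array([ 0.56596441, -0.06623202,  0.20815535]), np.float64(0.0014212846051053483))
```

send_rows --linear '[[0,0,-0.013],[0,0,-0.013],[0,0,-0.013],[0,0,-0.013],[0,0,-0.013],[0,0,-0.013],[0,0,-0.013],[0,0,-0.013]]' --twist '[[0,0,-0.98],[0,0,-0.98],[0,0,-0.98],[0,0,-0.98],[0,0,-0.98],[0,0,-0.98],[0,0,-0.98],[0,0,-0.98]]' --gripper '[100,100,100,100,100,100,100,100]'

```text
time: 1.1
ee_pos: [0.1598, -0.5262, 0.317]
tcp_rot: [-180.0, -0.0, 95.6]
wrist_force: [-0.3, -0.1, 0.3]
opening: 0.0857
grasp_force: 0.0
```

```bash
cat >> h.py <<'E'
def togo(p,rpy):
    o=bot.get_obs(); R0=R.from_euler('xyz',o['tcp_rot'],degrees=True); R1=R.from_euler('xyz',rpy,degrees=True) if not isinstance(rpy,R) else rpy
    print("t",round(o['time'],2),"pos",np.round(o['ee_pos'],4),"rot",np.round(o['tcp_rot'],1),"q",np.round(o['q'],0),"F",np.round(o['wrist_force'],1))
    print("lin",(R0.inv().apply(np.array(p)-o['ee_pos'])).round(4),"twist",(np.degrees((R0.inv()*R1).as_rotvec())/10).round(3),
          "lin after turn",(R1.inv().apply(np.array(p)-o['ee_pos'])).round(4))
E
python3 -c "
from h import *
togo([.5545,-.0125,.30],[180,0,95.3])"
```

```text
t 1.1 pos [ 0.1598 -0.5262  0.317 ] rot [-180.    -0.    95.6] q [-73.   9.  26. 107.   0.  11.] F [-0.3 -0.1  0.3]
lin [0.4726 0.4431 0.0173] twist [-0.001 -0.004  0.031] lin after turn [0.475  0.4405 0.017 ]
```

send_rows --linear '[[0.0395,0.0365,0],[0.0395,0.0365,0],[0.0395,0.0365,0],[0.0395,0.0365,0],[0.0395,0.0365,0],[0.0395,0.0365,0],[0.0395,0.0365,0],[0.0395,0.0365,0]]' --twist '[[0,0,0],[0,0,0],[0,0,0],[0,0,0],[0,0,0],[0,0,0],[0,0,0],[0,0,0]]' --gripper '[100,100,100,100,100,100,100,100]'

```text
time: 2.1
ee_pos: [0.4222, -0.1831, 0.3168]
tcp_rot: [-180.0, -0.0, 95.3]
wrist_force: [-0.2, -1.3, -0.8]
opening: 0.0854
grasp_force: 0.0
```

send_rows --linear '[[0.0395,0.0365,0],[0.0395,0.0365,0],[0.0395,0.0365,0.01],[0.0395,0.0365,0.01],[0,0,0]]' --twist '[[0,0,0.03],[0,0,0],[0,0,0],[0,0,0],[0,0,0]]' --gripper '[100,100,100,100,100]'

```text
time: 2.72
ee_pos: [0.554, -0.0117, 0.2944]
tcp_rot: [-179.8, -0.0, 95.2]
wrist_force: [-0.1, 0.5, 0.5]
opening: 0.0851
grasp_force: 0.0
```

```bash
python3 -c "
from h import *
togo([.5545,-.0125,.205],[180,0,95.3])
C=cam('wrist'); cv2.imwrite('pics/w1.png',camera('wrist')[:,:,::-1])
print(proj(C,[.5545,-.0125,.218]))"
```

```text
t 2.73 pos [ 0.554  -0.0117  0.2944] rot [-179.8   -0.    95.2] q [ -1.   9.  23. 105.   0.  84.] F [-0.1  0.5  0.5]
lin [-0.0009  0.0008  0.0894] twist [-0.021 -0.005 -0.009] lin after turn [-0.0008  0.0004  0.0894]
[274.02489854 213.07643547]
```

View pics/w1.png

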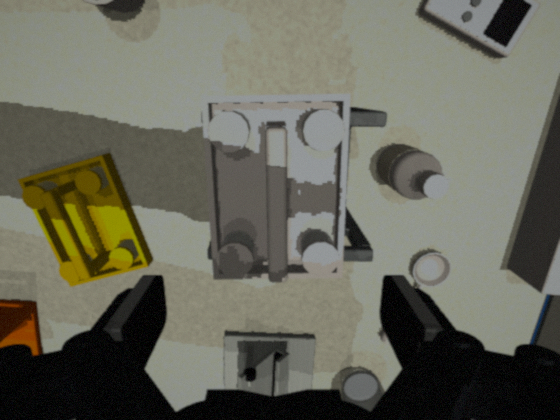

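The bar is centred between the fingers at about (277,202), running straight up the picture, within 2 mm of where I expected it. I'll descend and grip.

send_rows --linear '[[-0.001,0.001,0.03],[0,0.001,0.03],[0,0,0.02],[0,0,0.0095],[0,0,0],[0,0,0],[0,0,0],[0,0,0]]' --twist '[[0,0,0],[0,0,0],[0,0,0],[0,0,0],[0,0,0],[0,0,0],[0,0,0],[0,0,0]]' --gripper '[60,60,60,60,0,0,0,0]' --grip_force 60

```text
time: 3.78
ee_pos: [0.5552, -0.0152, 0.2079]
tcp_rot: [180.0, 0.0, 95.0]
wrist_force: [0.9, -0.8, 0.9]
opening: 0.0001
grasp_force: 0.0
```

send_rows --linear '[[0,0,0],[0,0,0],[0,0,0],[0,0,-0.005],[0,0,-0.01],[0,0,-0.02]]' --twist '[[0,0,0],[0,0,0],[0,0,0],[0,0,0],[0,0,0],[0,0,0]]' --gripper '[0,0,0,0,0,0]'

```text
time: 4.53
ee_pos: [0.5548, -0.0153, 0.2429]
tcp_rot: [-180.0, -0.0, 95.0]
wrist_force: [-0.4, 0.2, -0.7]
opening: -0.0002
grasp_force: 0.0
```

```bash
python3 -c "
from h import *
togo([.568,.334,.069],[180,0,95.3])"
```

```text
t 4.53 pos [ 0.5548 -0.0153  0.2429] rot [-180.   -0.   95.] q [-2.  7. 15. 99. -0. 83.] F [-0.4  0.2 -0.7]
lin [0.3468 0.0437 0.1739] twist [-0.004 -0.    -0.031] lin after turn [0.3465 0.0454 0.1739]
```

```bash
python3 -c "
from h import *
f=lambda im,x,y,w,h:cv2.resize(im[y:y+h,x:x+w],(400,300),interpolation=cv2.INTER_CUBIC)
w,s=camera('wrist'),camera('scene')
cv2.imwrite('pics/m2.png',np.hstack([cv2.resize(w,(400,300)),f(s,205,160,160,120)])[:,:,::-1])
print(proj(cam('wrist'),[.5545,-.0125,.218])*400/560)"
```

```text
[193.58411    167.24704277]
```

View pics/m2.png

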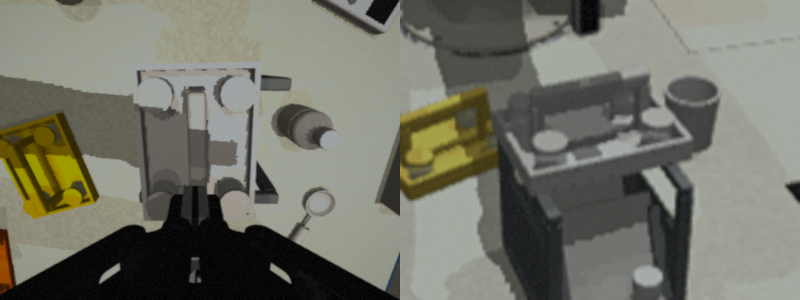

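```bash
python3 -c "
from h import *
o=bot.get_obs(); p=np.array(o['ee_pos']); W=cam('wrist');S=cam('scene')
for dz in(.005,0,-.014): 
  a=proj(S,p+[0,0,dz]); print(dz,'wrist(400)',proj(W,p+[0,0,dz])*400/560,'scene crop',(a-[205,160])*2.5+[400,0])
for q in ([.546,.042,.218],[.560,-.066,.218],[.5545,-.0125,.218],[.615,-.081,.172],[.493,.057,.172]):
  print(q,proj(W,q)*400/560,(proj(S,q)-[205,160])*2.5+[400,0])
"
```

```text
0.005 wrist(400) [194.99271201 189.25734506] scene crop [585.86662111  45.67399116]
0 wrist(400) [194.96438586 185.95487184] scene crop [585.8155323   50.78169742]
-0.014 wrist(400) [194.89267843 177.59468621] scene crop [585.6740833  64.9233455]
[0.546, 0.042, 0.218] [188.1002545   93.82601149] [644.95940581  63.73704112]
[0.56, -0.066, 0.218] [194.72350175 228.30457289] [529.59806936  88.57374226]
[0.5545, -0.0125, 0.218] [193.58411    167.24704277] [588.25247016  76.87573068]
[0.615, -0.081, 0.172] [247.41192106 218.59063221] [528.29906059 171.82334352]
[0.493, 0.057, 0.172] [128.10866746  65.16396032] [640.55913041  75.78939448]
```

The fingers shut above the bar. The scene view shows their tips about 15 mm higher than nominal, so I'll reopen and go lower.

send_rows --linear '[[0.003,0,0],[0,0,0],[0,0,0],[0,0,0],[0,0,0.02],[0,0,0.018],[0,0,0.01],[0,0,0.005]]' --twist '[[0,0,0],[0,0,0],[0,0,0],[0,0,0],[0,0,0],[0,0,0],[0,0,0],[0,0,0]]' --gripper '[60,60,60,60,60,60,60,60]'

```text
time: 5.62
ee_pos: [0.5546, -0.0123, 0.1891]
tcp_rot: [-180.0, -0.0, 95.0]
wrist_force: [-0.5, -0.1, 0.2]
opening: 0.0513
grasp_force: 0.0
```

```bash
python3 -c "
from h import *
f=lambda im,x,y,w,h:cv2.resize(im[y:y+h,x:x+w],(400,300),interpolation=cv2.INTER_CUBIC)
togo([.5545,-.0125,.19],[180,0,95])
w,s=camera('wrist'),camera('scene')
cv2.imwrite('pics/m3.png',np.hstack([cv2.resize(w,(400,300)),f(s,205,160,160,120)])[:,:,::-1])"
```

```text
t 5.62 pos [ 0.5546 -0.0123  0.1891] rot [-180.   -0.   95.] q [-1.  5.  8. 92. -0. 84.] F [-0.5 -0.1  0.2]
lin [-0.0002 -0.0001 -0.0009] twist [-0.002 -0.    -0.001] lin after turn [-0.0002 -0.0001 -0.0009]
```

View pics/m3.png

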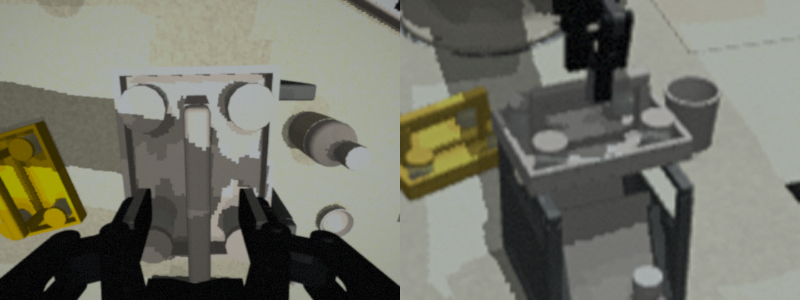

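The fingers now straddle the bar, at wrist columns 150 and 240 with the bar at 197. Closing.

send_rows --linear '[[0,0,0],[0,0,0],[0,0,0],[0,0,0],[0,0,0]]' --twist '[[0,0,0],[0,0,0],[0,0,0],[0,0,0],[0,0,0]]' --gripper '[0,0,0,0,0]' --grip_force 60

```text
time: 6.35
ee_pos: [0.555, -0.0122, 0.1903]
tcp_rot: [179.9, 0.0, 95.0]
wrist_force: [-0.9, -0.6, 5.7]
opening: 0.0121
grasp_force: 60.3
```

send_rows --linear '[[0,0,-0.005],[0,0,-0.01],[0,0,-0.02],[0,0,-0.02],[0,0,0]]' --twist '[[0,0,0],[0,0,0],[0,0,0],[0,0,0],[0,0,0]]' --gripper '[0,0,0,0,0]'

```text
time: 6.98
ee_pos: [0.5553, -0.0123, 0.2461]
tcp_rot: [179.9, 0.0, 95.0]
wrist_force: [0.5, 0.2, -1.5]
opening: 0.0119
grasp_force: 59.3
```

```bash
python3 -c "
from h import *
togo([.568,.334,.046],[180,0,95])"
```

```text
t 6.97 pos [ 0.5553 -0.0123  0.2461] rot [179.9   0.   95. ] q [-1.  6. 15. 99. -0. 84.] F [ 0.5  0.2 -1.5]
lin [0.3439 0.0423 0.2001] twist [ 0.014  0.002 -0.001] lin after turn [0.3438 0.0428 0.2001]
```

send_rows --linear '[[0.02,0.002,0],[0.04,0.005,0],[0.05,0.006,0],[0.05,0.006,0],[0.05,0.006,0],[0.05,0.006,0],[0.05,0.006,0],[0.034,0.005,0]]' --twist '[[0,0,0],[0,0,0],[0,0,0],[0,0,0],[0,0,0],[0,0,0],[0,0,0],[0,0,0]]' --gripper '[0,0,0,0,0,0,0,0]'

```text
time: 7.98
ee_pos: [0.5655, 0.3372, 0.2429]
tcp_rot: [-179.9, 0.0, 95.1]
wrist_force: [0.9, 0.3, -2.1]
opening: 0.0119
grasp_force: 59.3
```

send_rows --linear '[[0,0,0.02],[0,0,0.04],[0,0,0.04],[0,0,0.04],[0,0,0.03],[0,0,0.015],[0,0,0.005],[0,0,0.004]]' --twist '[[0,0,0],[0,0,0],[0,0,0],[0,0,0],[0,0,0],[0,0,0],[0,0,0],[0,0,0]]' --gripper '[0,0,0,0,0,0,0,0]'

```text
time: 8.98
ee_pos: [0.567, 0.3346, 0.0514]
tcp_rot: [179.9, -0.0, 95.0]
wrist_force: [0.4, 0.4, -1.2]
opening: 0.0121
grasp_force: 59.3
```

send_rows --linear '[[0,0,0.003],[0,0,0.002],[0,0,0.002]]' --twist '[[0,0,0],[0,0,0],[0,0,0]]' --gripper '[0,0,0]'

```text
time: 9.35
ee_pos: [0.567, 0.3342, 0.0443]
tcp_rot: [179.9, -0.0, 95.0]
wrist_force: [-4.4, -2.6, 13.6]
opening: 0.0122
grasp_force: 61.2
```

Contact: 13.6 N. I'll release, open to 60 % and rise.

send_rows --linear '[[0,0,0],[0,0,0],[0,0,0],[0,0,0],[0,0,0],[0,0,-0.02],[0,0,-0.05],[0,0,-0.06]]' --twist '[[0,0,0],[0,0,0],[0,0,0],[0,0,0],[0,0,0],[0,0,0],[0,0,0],[0,0,0]]' --gripper '[60,60,60,60,60,60,60,60]'

```text
time: 10.35
ee_pos: [0.5661, 0.3338, 0.1756]
tcp_rot: [-180.0, 0.0, 95.0]
wrist_force: [1.0, 0.9, 0.7]
opening: 0.0512
grasp_force: 0.0
```

send_rows --linear '[[-0.02,0,-0.05],[-0.04,0,-0.05],[-0.05,0,-0.03],[-0.03,0,0],[0,0,0]]' --twist '[[0,0,0],[0,0,0],[0,0,0],[0,0,0],[0,0,0]]' --gripper '[60,60,60,60,60]'

```text
time: 10.98
ee_pos: [0.5789, 0.1937, 0.3046]
tcp_rot: [179.8, -0.0, 94.8]
wrist_force: [-0.5, 0.8, 0.7]
opening: 0.0511
grasp_force: 0.0
```

Run:
```python
from h import *
togo([.568,-.0145,.3],[180,0,94])
t,s,w=[camera(n)[:,:,::-1] for n in("top","scene","wrist")]
for n,i in(("t",t),("s",s),("w",w)): cv2.imwrite(f"pics/{n}4.png",i)
f=lambda im,x,y,w,h:cv2.resize(im[y:y+h,x:x+w],(400,300),interpolation=cv2.INTER_CUBIC)
cv2.imwrite("pics/m4.png",np.vstack([np.hstack([f(t,98,130,100,75),f(t,228,130,100,75)]),np.hstack([f(s,225,200,120,90),cv2.resize(w,(400,300))])]))
```

```text
t 10.97 pos [0.5789 0.1937 0.3046] rot [179.8  -0.   94.8] q [ 19.  17.  35. 107.  -0. 104.] F [-0.5  0.8  0.7]
lin [-0.2066 -0.0285  0.0044] twist [ 0.016 -0.003  0.083] lin after turn [-0.207  -0.0254  0.0046]
```

View pics/m4.png

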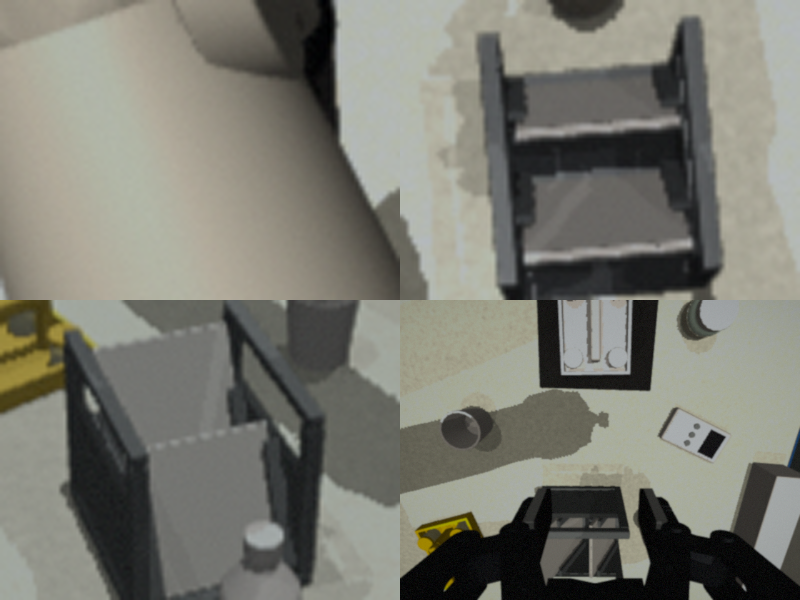

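The tray sits in the middle of the mat. In the rack, the plate nearer the robot reaches almost to the rails, so it is the tall one; its top edge is at top pixel (279,192). The other one, at (277,162), is lower. Both lean towards the robot.

Run:
```python
from h import *
C=cam("top");S=cam("scene")
a=lambda x,y:(228+(x-400)/4-.4,130+y/4-.4); sc=lambda x,y:(225+x*.3-.4,200+(y-300)*.3-.4)
for n,pts,z in(("near top",[(525,261),(692,249)],.14),("far top",[(517,135),(681,121)],.108),("rails +x",[(488,33),(692,17)],.15),("rails -x",[(507,290),(711,268)],.15)):
    P=np.array([onz(C,*a(*p),z) for p in pts]);d=P[1]-P[0];print(n,P.round(4).tolist(),P.mean(0).round(4),np.linalg.norm(d).round(3),(90+np.degrees(np.arctan2(d[1],d[0]))).round(1))
for l,p,q in(("near L",(525,261),(225,323)),("far R",(681,121),(150,440)),("far L",(517,135),(268,422))):
    print(l,*tri(C,a(*p),S,sc(*q)))
for p in([.64,.052,.15],[.648,-.069,.15]): print((proj(S,p)-[225,200])/.3+[0,300])
```

```text
near top [[0.5049, 0.0305, 0.14], [0.5116, -0.0681, 0.14]] [ 0.5082 -0.0188  0.14  ] 0.099 3.9
far top [[0.5848, 0.0358, 0.108], [0.593, -0.0641, 0.108]] [ 0.5889 -0.0141  0.108 ] 0.1 4.7
rails +x [[0.6386, 0.0516, 0.15], [0.6477, -0.0685, 0.15]] [ 0.6432 -0.0085  0.15  ] 0.12 4.3
rails -x [[0.4871, 0.0408, 0.15], [0.4994, -0.0784, 0.15]] [ 0.4932 -0.0188  0.15  ] 0.12 5.9
near L [0.50520747 0.03098189 0.1381865 ] 0.0009540560954162415
far R [ 0.59362909 -0.05558089  0.11695189] 0.01646138545038107
far L [0.58526979 0.03701706 0.10725633] 0.0024896612655794584
[317.0506143  414.05096391]
[136.35723098 452.32049749]
```

```bash
cat >> h.py <<'E'
def tool(tilt,yaw):  # tool z along -plate z; plate leaning tilt deg to -x, frame yaw
    return R.from_euler('z',yaw,degrees=True)*R.from_euler('y',-tilt,degrees=True)*R.from_euler('xyz',[180,0,90],degrees=True)
def zp(tilt,yaw): return -tool(tilt,yaw).apply([0,0,1])
TOP=np.array([.509,-.0183,.14])
E
python3 - <<'E'
from h import *
print(zp(25,4.5)); togo(TOP+.09*zp(25,4.5),tool(25,4.5))
E
```

```text
[-0.42131547 -0.03315825  0.90630779]
t 11.12 pos [0.5785 0.1962 0.3027] rot [180.  -0.  95.] q [ 19.  18.  35. 107.   0. 104.] F [-0.2  0.1 -0.6]
lin [-0.2073 -0.126   0.081 ] twist [-2.499 -0.013  0.05 ] lin after turn [-0.2084 -0.1468  0.021 ]
```

send_rows --linear '[[-0.041,-0.025,0],[-0.042,-0.025,0],[-0.042,-0.025,0],[-0.042,-0.026,0],[-0.04,-0.025,0],[0,0,0],[0,0,0],[0,0,0]]' --twist '[[0,0,0.05],[0,0,0],[0,0,0],[0,0,0],[0,0,0],[-0.8,0,0],[-0.9,0,0],[-0.8,0,0]]' --gripper '[40,40,40,40,40,40,40,40]'

```text
time: 12.12
ee_pos: [0.4698, -0.02, 0.303]
tcp_rot: [154.7, -0.0, 94.6]
wrist_force: [-0.8, -0.1, 0.5]
opening: 0.0341
grasp_force: 0.0
```

Run:
```python
from h import *
togo(TOP+.06*zp(25,4.5),tool(25,4.5))
```

```text
t 12.12 pos [ 0.4698 -0.02    0.303 ] rot [154.7  -0.   94.6] q [ -5. -29. -13.  82.   4.  81.] F [-0.8 -0.1  0.5]
lin [-0.0014 -0.0339  0.1041] twist [ 0.032 -0.003  0.007] lin after turn [-0.0014 -0.0333  0.1043]
```

send_rows --linear '[[-0.001,-0.017,0.03],[0,-0.016,0.03],[0,0,0.03],[0,0,0.014],[0,0,0]]' --twist '[[0.03,0,0],[0,0,0],[0,0,0],[0,0,0],[0,0,0]]' --gripper '[40,40,40,40,40]'

```text
time: 12.75
ee_pos: [0.4832, -0.0201, 0.1934]
tcp_rot: [155.4, -0.0, 94.6]
wrist_force: [-0.2, -0.9, 0.6]
opening: 0.0343
grasp_force: 0.0
```

Run:
```python
from h import *
togo(TOP+.06*zp(25,4.5),tool(25,4.5))
o=bot.get_obs();p=np.array(o['ee_pos'])
W=cam('wrist',o);w=camera('wrist')[:,:,::-1];s=camera('scene')[:,:,::-1]
S=cam('scene')
f=lambda im,x,y,w,h:cv2.resize(im[y:y+h,x:x+w],(400,300),interpolation=cv2.INTER_CUBIC)
cv2.imwrite("pics/m5.png",np.hstack([cv2.resize(w,(400,300)),f(s,225,160,120,90)]))
Rt=R.from_euler('xyz',o['tcp_rot'],degrees=True)
for n,q in[("tcp",p),("tip-15",p+Rt.apply([0,0,-.015])),("tip+14",p+Rt.apply([0,0,.014])),("TOP",TOP),("TopL",TOP+[-.004,.05,0]),("TopR",TOP+[.004,-.05,0])]:
    print(n,(proj(W,q)*400/560).round(1),((proj(S,q)-[225,160])/.3+[400,0]).round(1))
```

```text
t 12.75 pos [ 0.4832 -0.0201  0.1934] rot [155.4  -0.   94.6] q [ -5. -31. -26.  71.   4.  81.] F [-0.2 -0.9  0.6]
lin [-0.0002  0.0008 -0.0007] twist [-0.039 -0.004  0.004] lin after turn [-0.0002  0.0008 -0.0006]
tcp [195.1 185.9] [545.6  82.6]
tip-15 [195.1 196.4] [542.6  61.4]
tip+14 [195.1 177.5] [548.4 102.3]
TOP [196.4 157.3] [557.7 165.7]
TopL [196.5  99.9] [623.9 152.6]
TopR [196.4 207.8] [489.6 179.2]
```

View pics/m5.png

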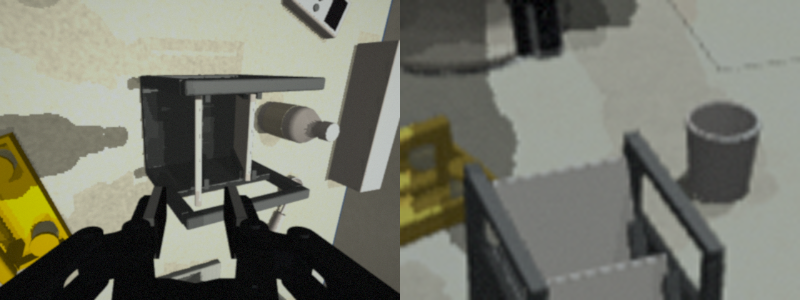

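The wrist view shows the tall plate's edge at column 198, between fingers at 160 and 228. The scene view puts the fingertips about 17 mm behind the reported TCP. I'll advance so the tips overlap the plate by about 25 mm, then grip.

send_rows --linear '[[0,0.001,0.03],[0,0.001,0.03],[0,0,0.025],[0,0,0.016],[0,0,0],[0,0,0],[0,0,0],[0,0,0]]' --twist '[[-0.04,0,0],[0,0,0],[0,0,0],[0,0,0],[0,0,0],[0,0,0],[0,0,0],[0,0,0]]' --gripper '[40,40,40,40,40,0,0,0]' --grip_force 40

```text
time: 13.85
ee_pos: [0.528, -0.0173, 0.1045]
tcp_rot: [154.8, 0.0, 94.5]
wrist_force: [-2.3, 0.2, 3.3]
opening: 0.005
grasp_force: 43.8
```

send_rows --linear '[[0,0,0],[0,0,0]]' --twist '[[0,0,0],[0,0,0]]' --gripper '[0,0]'

```text
time: 14.1
ee_pos: [0.5281, -0.0174, 0.1045]
tcp_rot: [154.8, 0.0, 94.5]
wrist_force: [-3.6, 0.1, 5.2]
opening: 0.0052
grasp_force: 44.1
```

Gripped at 5 mm. I'll draw it up along the slope and, meanwhile, estimate the ledge height from the first pictures.

send_rows --linear '[[0,0,-0.008],[0,0,-0.02],[0,0,-0.025],[0,0,-0.025],[0,0,-0.025],[0,0,-0.025],[0,0,-0.03],[0,0,-0.022]]' --twist '[[0,0,0],[0,0,0],[0,0,0],[0,0,0],[0,0,0],[0,0,0],[0,0,0],[0,0,0]]' --gripper '[0,0,0,0,0,0,0,0]'

```text
time: 15.1
ee_pos: [0.4507, -0.0233, 0.2675]
tcp_rot: [154.9, 0.0, 94.5]
wrist_force: [-0.5, -0.3, -2.5]
opening: 0.0049
grasp_force: 42.8
```

```bash
cat >> h.py <<'E'
SC=np.array([.573,-.338,0]);SY=3.
def st(x,y,z): return SC+R.from_euler('z',SY,degrees=True).apply([x,y,z])
def sl(s,n,y): # up slope s, off face n
    a=np.radians(38); return st(.025-np.sin(a)*s+np.cos(a)*n,y,.012+np.cos(a)*s+np.sin(a)*n)
E
python3 - <<'E'
from h import *
o=bot.get_obs();print(np.round(o['ee_pos'],4),o['tcp_rot'],o['opening'],np.round(o['wrist_force'],1))
C=cam("top");S=cam("scene")
T=lambda p:((proj(C,p)-[352,130])*4+[400,0]).round(0)
Q=lambda p:((proj(S,p)-[90,240])/.3+[400,300]).round(0)
print("backtop",T(sl(.095,0,.07)),T(sl(.095,0,-.07)),Q(sl(.095,0,.07)),Q(sl(.095,0,-.07)))
print("slab",T(st(.065,.075,.012)),T(st(-.065,-.075,.012)),Q(st(.065,.075,.012)),Q(st(.065,-.075,.012)))
for s in(.016,.026,.036,.047): print(s,"liptop",T(sl(s+.01,.014,.07)),T(sl(s+.01,.014,-.07)),Q(sl(s+.01,.014,.07)),Q(sl(s+.01,.014,-.07)),"cushion",T(sl(s,.003,0)))
E
```

```text
[ 0.4507 -0.0233  0.2675] [1.54900725e+02 4.27843177e-03 9.44841051e+01] 0.0049304794218758795 [-0.5 -0.3 -2.5]
backtop [514. 215.] [739. 203.] [656. 340.] [437. 383.]
slab [470.  80.] [711. 263.] [697. 521.] [454. 576.]
0.016 liptop [492. 141.] [708. 129.] [675. 443.] [452. 491.] cushion [594. 142.]
0.026 liptop [496. 148.] [713. 136.] [672. 428.] [449. 475.] cushion [598. 150.]
0.036 liptop [499. 156.] [718. 144.] [670. 413.] [447. 460.] cushion [603. 157.]
0.047 liptop [503. 165.] [723. 152.] [667. 397.] [444. 442.] cushion [607. 166.]
```

```bash
cat >> h.py <<'E'
def goal(s,n,y=0.): return sl(s+.100,n,y)
E
python3 - <<'E'
from h import *
togo(goal(.10,.03),tool(38,SY))
E
```

```text
t 15.1 pos [ 0.4507 -0.0233  0.2675] rot [154.9   0.   94.5] q [ -6. -33. -19.  79.   4.  81.] F [-0.5 -0.3 -2.5]
lin [-0.3214 -0.013   0.0816] twist [-1.29  -0.077  0.127] lin after turn [-0.3207 -0.0243  0.0817]
```

send_rows --linear '[[-0.025,0,0],[-0.045,0,0],[-0.05,0,0],[-0.05,0,0],[-0.05,0,0],[-0.05,0,0],[-0.035,0,0],[-0.016,0,0]]' --twist '[[-0.1,0,0.03],[-0.17,-0.02,0.02],[-0.17,-0.02,0.02],[-0.17,-0.02,0.02],[-0.17,-0.02,0.02],[-0.17,0,0.02],[-0.17,0,0],[-0.17,0,0]]' --gripper '[0,0,0,0,0,0,0,0]'

```text
time: 16.1
ee_pos: [0.4713, -0.3451, 0.2656]
tcp_rot: [142.0, -0.0, 92.9]
wrist_force: [-0.2, 0.2, -2.4]
opening: 0.0049
grasp_force: 42.8
```

Run:
```python
from h import *
togo(goal(.08,.02),tool(38,SY))
```

```text
t 16.1 pos [ 0.4713 -0.3451  0.2656] rot [142.   -0.   92.9] q [-51. -17. -12.  70.  30.  43.] F [-0.2  0.2 -2.4]
lin [ 0.0018 -0.036   0.098 ] twist [-0.002  0.006 -0.012] lin after turn [ 0.0017 -0.0361  0.098 ]
```

send_rows --linear '[[0.002,-0.01,0.02],[0,-0.013,0.035],[0,-0.013,0.03],[0,0,0.013],[0,0,0],[0,0,0]]' --twist '[[0,0,0],[0,0,0],[0,0,0],[0,0,0],[0,0,0],[0,0,0]]' --gripper '[0,0,0,0,0,0]'

```text
time: 16.85
ee_pos: [0.5041, -0.3403, 0.169]
tcp_rot: [141.9, 0.2, 93.0]
wrist_force: [-0.1, -0.2, -1.8]
opening: 0.0052
grasp_force: 42.8
```

Run:
```python
from h import *
togo(goal(.08,.02),tool(38,SY))
s,t=camera('scene')[:,:,::-1],camera('top')[:,:,::-1]
f=lambda im,x,y,w,h:cv2.resize(im[y:y+h,x:x+w],(400,300),interpolation=cv2.INTER_CUBIC)
cv2.imwrite("pics/m6.png",np.hstack([f(s,90,200,160,120),f(t,342,130,120,90)]))
S=cam("scene");C=cam("top")
for y in(.05,-.05): print(((proj(S,sl(.08,.02,y))-[90,200])*2.5).round(0),((proj(S,sl(.22,.02,y))-[90,200])*2.5).round(0),((proj(C,sl(.08,.02,y))-[342,130])/.3+[400,0]).round(0))
```

```text
t 16.85 pos [ 0.5041 -0.3403  0.169 ] rot [141.9   0.2  93. ] q [-48. -15. -22.  56.  28.  46.] F [-0.1 -0.2 -1.8]
lin [-0.0013 -0.0026  0.0015] twist [0.008 0.013 0.008] lin after turn [-0.0013 -0.0026  0.0015]
[172. 152.] [144.  -6.] [553. 144.]
[ 52. 175.] [24. 14.] [687. 137.]
```

View pics/m6.png

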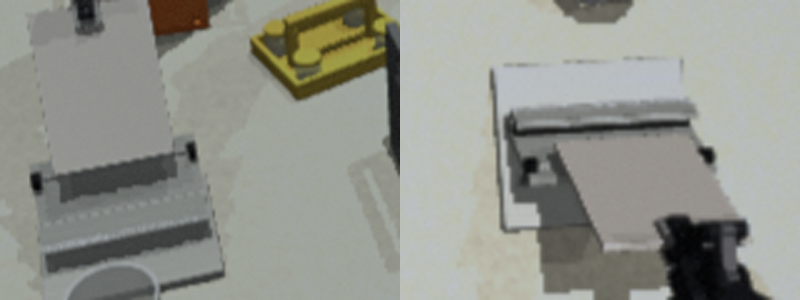

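The plate's lower corners are at scene crop (172,155) and (53,175), exactly as predicted. It hangs square above the ledge. Next I close in on the face.

send_rows --linear '[[-0.001,-0.008,0],[0,-0.005,0.01],[0,-0.002,0.01],[0,0,0.005],[0,0,0]]' --twist '[[0,0,0],[0,0,0],[0,0,0],[0,0,0],[0,0,0]]' --gripper '[0,0,0,0,0]'

```text
time: 17.58
ee_pos: [0.5076, -0.3406, 0.1376]
tcp_rot: [142.0, 0.0, 93.0]
wrist_force: [1.3, 0.3, -1.6]
opening: 0.0049
grasp_force: 42.7
```

Run:
```python
from h import *
togo(goal(.055,.006),tool(38,SY))
```

```text
t 17.57 pos [ 0.5076 -0.3406  0.1376] rot [142.   0.  93.] q [-47. -15. -25.  53.  28.  46.] F [ 1.3  0.3 -1.6]
lin [-0.0009 -0.0001 -0.0003] twist [-0.002  0.002  0.002] lin after turn [-0.0009 -0.0001 -0.0003]
```

send_rows --linear '[[0,0,0.004],[0,0,0.004],[0,0,0.004],[0,0,0]]' --twist '[[0,0,0],[0,0,0],[0,0,0],[0,0,0]]' --gripper '[0,0,0,0]'

```text
time: 18.08
ee_pos: [0.5148, -0.3403, 0.1283]
tcp_rot: [142.0, 0.0, 93.0]
wrist_force: [2.0, 0.3, -2.3]
opening: 0.0054
grasp_force: 42.7
```

send_rows --linear '[[0,0,0.003],[0,0,0.003],[0,0,0]]' --twist '[[0,0,0],[0,0,0],[0,0,0]]' --gripper '[0,0,0]'

```text
time: 18.45
ee_pos: [0.5184, -0.3402, 0.1237]
tcp_rot: [142.0, 0.0, 93.0]
wrist_force: [1.4, 1.5, -1.9]
opening: 0.0049
grasp_force: 42.6
```

send_rows --linear '[[0,0,0.002],[0,0,0.002],[0,0,0]]' --twist '[[0,0,0],[0,0,0],[0,0,0]]' --gripper '[0,0,0]'

```text
time: 18.82
ee_pos: [0.5209, -0.3401, 0.1206]
tcp_rot: [142.0, 0.1, 93.0]
wrist_force: [1.1, 0.3, -1.3]
opening: 0.0049
grasp_force: 42.7
```

send_rows --linear '[[0,0,0.002],[0,0,0.001],[0,0,0]]' --twist '[[0,0,0],[0,0,0],[0,0,0]]' --gripper '[0,0,0]'

```text
time: 19.2
ee_pos: [0.5227, -0.3402, 0.1186]
tcp_rot: [142.0, 0.1, 93.0]
wrist_force: [-0.7, 0.0, 2.0]
opening: 0.005
grasp_force: 43.3
```

send_rows --linear '[[0,0,0.002],[0,0,0.001],[0,0,0]]' --twist '[[0,0,0],[0,0,0],[0,0,0]]' --gripper '[0,0,0]'

```text
time: 19.58
ee_pos: [0.5246, -0.3401, 0.1164]
tcp_rot: [142.0, 0.1, 93.0]
wrist_force: [-3.9, 0.9, 5.1]
opening: 0.0048
grasp_force: 43.9
```

Contact is along the slope at about 8 N, s ≈ 27 mm, matching the vision estimate. I'll ease off 3 mm and lean the plate against the backrest.

send_rows --linear '[[0,0,-0.002],[0,-0.001,-0.001],[0,-0.001,0],[0,0,0]]' --twist '[[0,0,0],[0,0,0],[0,0,0],[0,0,0]]' --gripper '[0,0,0,0]'

```text
time: 20.08
ee_pos: [0.5214, -0.3402, 0.1176]
tcp_rot: [141.9, 0.1, 93.0]
wrist_force: [3.1, 1.8, 3.6]
opening: 0.0051
grasp_force: 43.4
```

send_rows --linear '[[0,-0.001,0],[0,-0.001,0],[0,0,0]]' --twist '[[0,0,0],[0,0,0],[0,0,0]]' --gripper '[0,0,0]'

```text
time: 20.45
ee_pos: [0.5203, -0.3403, 0.1169]
tcp_rot: [141.9, 0.1, 93.0]
wrist_force: [7.3, 2.1, 3.7]
opening: 0.0048
grasp_force: 44.1
```

send_rows --linear '[[0,0.001,0],[0,0,0],[0,0,0],[0,0,0],[0,0,0],[0,0,0]]' --twist '[[0,0,0],[0,0,0],[0,0,0],[0,0,0],[0,0,0],[0,0,0]]' --gripper '[0,0,12,20,30,40]' --grip_force 20

```text
time: 21.2
ee_pos: [0.5201, -0.3403, 0.1163]
tcp_rot: [142.0, 0.0, 92.9]
wrist_force: [0.1, -0.0, -0.4]
opening: 0.0342
grasp_force: 0.0
```

Run:
```python
from h import *
togo(goal(.055,.006),tool(38,SY)); o=bot.get_obs(); print(o['opening'],o['grasp_force'])
```

```text
t 21.2 pos [ 0.5201 -0.3403  0.1163] rot [142.    0.   92.9] q [-46. -13. -27.  50.  28.  47.] F [ 0.1 -0.  -0.4]
lin [-0.0005  0.0032 -0.0248] twist [-0.003  0.007 -0.001] lin after turn [-0.0005  0.0032 -0.0248]
0.034229969254730715 0.0
```

Released with no residual force. Now I retreat along the slope and check.

send_rows --linear '[[0,0,-0.01],[0,0,-0.025],[0,0,-0.04],[0,0,-0.05],[0,0,-0.05],[0,0,-0.03],[0,0,0],[0,0,0]]' --twist '[[0,0,0],[0,0,0],[0,0,0],[0,0,0],[0,0,0],[0,0,0],[0,0,0],[0,0,0]]' --gripper '[40,40,40,40,40,40,40,40]'

```text
time: 22.2
ee_pos: [0.3943, -0.3466, 0.2775]
tcp_rot: [142.0, 0.0, 92.9]
wrist_force: [0.4, -0.0, -0.2]
opening: 0.0341
grasp_force: 0.0
```

Run:
```python
from h import *
s,t=camera('scene')[:,:,::-1],camera('top')[:,:,::-1]
f=lambda im,x,y,w,h:cv2.resize(im[y:y+h,x:x+w],(400,300),interpolation=cv2.INTER_CUBIC)
cv2.imwrite("pics/m7.png",np.vstack([np.hstack([f(s,90,200,160,120),f(t,342,130,120,90)]),np.hstack([cv2.resize(s,(400,300)),cv2.resize(t,(400,300))])]))
S=cam("scene");C=cam("top")
for y in(.05,-.05): print(*[((proj(S,sl(k,.006,y))-[90,200])*2.5).round(0) for k in(.037,.166)],((proj(C,sl(.166,.003,y))-[342,130])/.3+[400,0]).round(0))
```

```text
[181. 199.] [155.  56.] [580. 227.]
[ 63. 224.] [37. 77.] [721. 219.]
```

View pics/m7.png

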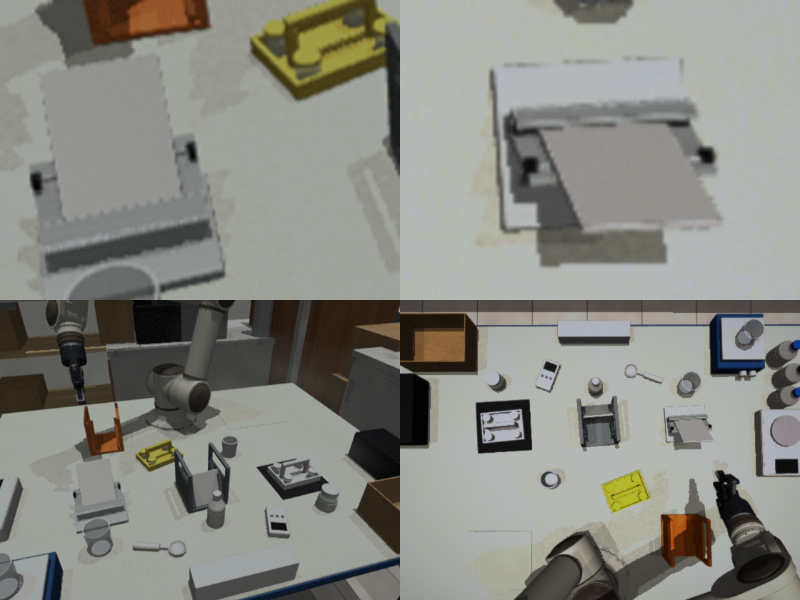

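The plate lies on the backrest behind the lip. Its top corners are at crop (155,57) and (40,75), as predicted. The tray is centred on the mat, the short plate is still in the rack, and the bystanders haven't moved. Handing in.

```bash
python3 -c "
from workcell import ticket
print(ticket.job_done())"
```

```text
the job is handed in; nothing more can be done
None
```

The job is handed in at about 22 s. Final camera views show the tray centred on the mat, the tall plate against the stand's backrest with its lower edge behind the lip, and the short plate and bystanders apparently where they were; no verdict was returned.

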